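Tighten a drill bit in the sharpener's chuck and load it for grinding

ROBOT

A 6-joint arm with a two-finger parallel gripper is mounted at the origin on the work surface. World frame = base frame: x ahead of the robot, y to its left, z up, the work surface at z = 0. Lengths are in m, angles in rad, forces in N, time in s.
With the tool pointing down it reaches from about 0.35 to 0.975 m from the base axis. Payload 4.9 kg.
Tool frame: the origin (TCP) lies between the finger pads; the fingertips stand 22 mm ahead of it and the grasp point (between the pads) lies 3 mm ahead of it; z points along the fingers, y is the line along which they close (so a half turn about z gives the same grasp; the last joint's range is limited). The gripper opens to 85 mm and grips with 20 to 120 N. Pads are 22 mm wide; open, the fingers measure 114 mm over their backs; the gripper's body (76 mm by 85 mm) begins 54 mm behind the grasp point. The pads swing forward as they close: fully open they stand 13 mm farther back than shut.
Start: joints at [1.132, 0.053, 1.613, -0, 1.476, -0.119], TCP at [0.196, 0.593, 0.253] pointing down, gripper open.
Joint ranges: [-3.01, 3.01], [-1.01, 2.22], [0.06, 2.58], [-1.02, 4.17], [0.09, 2.62], [-3.14, 3.14]. Speed limits (rad/s): [2.57, 2.57, 3.14, 3.14, 3.14, 3.14].

INTERFACE

Orientations are given as a unit quaternion [w, x, y, z].
In Python, from plant import state, grab_frame, get_calibration, job_done, recognise, regions_of gives the robot as it stands.
- The arm moves only by the tool apply_moves, never from a script. Its argument "targets" is a list of rows, each an object with "translation": the shift along the tool's x, y, z normalised to -1 to 1, where 1 is 100 mm, a list of three; "twist": the turn about the tool's z normalised to -1 to 1, where 1 is 0.1 rad; "hand": the opening, from 0 (shut) to 1 (fully open). A call has 1 to 8 rows; each row shifts and turns the commanded pose from where the row before left it, along the tool's axes as they then stand; what a row does not reach is not made up. A row lasts 1/10 s, in which the tool goes at most 50 mm and 8.59 degrees, less where a joint would pass 70% of its speed; a pose out of reach is approached as far as the arm can. A call with a number of a shift or a turn outside -1 to 1 is refused whole. A call with a gripper value outside its range is refused whole. The fingers move at their own pace and stop on an object; the grip force is fixed at half the most. Time passes only in rows, so rows that do not move let the fingers close. It gives the time, the measured TCP pose, the force, the opening and the grip force at its end, in the units of the state.
- state(): the state, without advancing time (a new reading comes with each control period).
- grab_frame(name): name is "side" or "top"; returns the picture (420x560x3 uint8, red, green, blue); there is no depth.
- get_calibration(name): a dict with "camera_matrix" (3x3 intrinsics, pixels), "pose" (4x4, takes a point from camera to world coordinates). Camera axes: x right, y up, looking along -z (the intrinsics and any distortion apply to the point x, -y, -z); pixel columns grow to the right and rows downward; lengths in m; the calibration is good to about 2 mm. A picture is of the moment at which its call begins. get_calibration takes no time and is no camera call.
- job_done(): hands the job in; it is judged then, once.
Trained networks look in the newest picture that a camera, given by its name, has taken for a name from the list of things; names that differ only in an ending like _2 or _b are one class to them, and where a whole thing is asked for, a point or a joint stands for the part that bears it (a point fixed in the world has none). Each returns a list of dicts, best first, with "score" (0 to 1); they miss things now and then, are a little off and sometimes report something else, mostly with a low value. They report only what shows in the picture. A call takes as long as a camera call. They do not tell look-alikes from the thing itself.
- recognise(camera, query): "point" ([x, y, z] in m, in world coordinates, good to about 4 mm: the middle of the surface that is visible of it).
- regions_of(camera, query): "pixels" (420x560 bool, what is visible of it).
The state is a dict: "time": time; "joint_pos": joint angles; "joint_vel": joint speeds; "joint_efforts": joint torques, N m; "tool_pos": TCP position; "tool_rot": TCP orientation; "contact_force": force on the tool from outside, world axes, zero at the start; "ft_torque": the same for the moment, N m; "gripper_width": opening from 0.0 (shut) to 1.0 (fully open); "grasp_force": force on a finger pad.
Only numpy, scipy, OpenCV 4.12 (cv2) and the standard library are available. Lean on these libraries where they do the work, as an engineer would, in place of code of your own. Each camera call takes 0.05 s, during which the arm holds its last target. There are 200 camera calls.

TASK

The drill bit to be sharpened stands loose in the sharpener's hand chuck, its point resting on the stop of the setting port. Turn the chuck's knob clockwise until the jaws are fully tight on the bit, then lift the chuck out with the bit in it, still sticking out as far as it was set, and push it down through the sprung dust flap of the other port until its flange sits flat on the rim. Let go, and do not disturb the other things on the bench.

Things in the scene. Friction and masses are not known exactly. Their poses are not given: they have to be found in the camera images.
- sharpener: bench drill-bit sharpener, fixed dark grey box 150 (x) by 230 (y) by 110 mm high; a horizontal motor barrel 78 mm across, its top 95 mm above the bench, adds 58 mm on the -y end. Origin under the box's centre, z up. In its flat top (110 mm above the bench) are two equal square metal-rimmed ports, 116 mm apart along its y axis, their sides parallel to its x and y axes.
- setting_port (a point): centre of the setting port (the open one, on the +y side, where the chuck stands at the start), level with the rim. Square through-hole 33 mm wide, its edges bevelled over the top 4 mm to 41 mm; 58 mm below the rim is a flat steel stop for the bit's point.
- sharpening_port (a point): centre of the sharpening port (on the -y side), level with the rim. Same 33 mm square bevelled hole; a thin steel dust flap closes it 12 mm below the rim. Free depth below the rim more than 85 mm once the flap is open.
- flap (a joint): dust flap of the sharpening port, 37 by 36 mm, 2 mm thick, hinged on the port's outer (-y) side; 0 = shut (level), 1.57 = hanging straight down. A light spring shuts it (about 1 N at its middle opens it); the seated chuck holds it open.
- chuck: hand chuck, about 0.27 kg in all, upright in the setting port. Origin: centre of its flange's underside, z up its axis, x and y along the flange's sides. Flange 50x50x5 mm lies on the rim. Below it a barrel 30x30 mm reaches 30 mm down, then a 26x26 mm nose to 40 mm down. The square barrel cannot turn in a port (play about 0.1 rad) and fits either port at any quarter turn. Above is the knob.
- knob_mid (a point): middle of the knob, on the chuck's axis, 29 mm above the flange's underside. The knob is a ribbed hollow ring 44 mm across and 30 mm high (14 to 44 mm above the flange's underside); it is the only place to hold the chuck. The bit's shank stands up to 3 mm above the knob's top.
- knob (a joint): turn of the knob on the chuck, rad. 0 = jaws wide open; grows clockwise seen from above, closing the jaws (1.2 mm per rad each). Starts at 0 to 0.7; jaws touch the bit at about 2.0, grip it properly from 2.35; hard stop at 2.55 = fully tight. Takes about 0.15 N m, 0.25 near the stop, and stays where left. Turning on against the stop does no harm: the fingers slip.
- jaw0: one of the chuck's three steel jaws, 120 degrees apart, coupled to the knob; they move straight in and out together. 5 mm thick, 10 mm wide, 80 mm long, from 42 mm below to 38 mm above the flange's underside. Origin on the chuck's axis, displaced by the jaw's travel.
- jaw1: second jaw, like jaw0
- jaw2: third jaw, like jaw0
- bit: steel twist drill 10 mm in diameter and 105 mm long, about 0.055 kg, point down in the chuck, loose between the open jaws (it may lean by 2 mm). Origin at its point, z up along the bit.
- bit_point (a point): the bit's point. When set it is 58 mm below the underside of the chuck's flange (18 mm beyond the nose).
- oil_can: upright aerosol can 54 mm across, 150 mm high, beside the sharpener's motor; origin under its centre. Bystander.
- screw_jar: glass jar with a steel lid 68 mm across, 85 mm high, beside the sharpener on the setting port's side; origin under its centre. Bystander.
- tape_measure: tape measure 70 by 36 by 62 mm high on the far side of the sharpener; origin under its centre. Bystander.
Not all that is in view belongs to the job. Leave any blue or orange look-alike of the chuck alone.

How it is judged:
On the way, in this order (a step that is already met when the one before it is completed fails the run):
1. the chuck's three jaws are tight on the bit while the chuck stands in the setting port with the bit's point at the set depth (contact force between each of jaw0, jaw1, jaw2 and bit above 7 N and horizontal distance between chuck and setting_port below 0.006 m and z of chuck in the frame of setting_port below 0.004 m and z of bit_point in the frame of chuck between -0.061 and -0.055 m), for 0.2 s.
2. the chuck is lifted clear of the setting port with the bit held in its jaws (z of chuck in the frame of setting_port above 0.05 m and contact force between each of jaw0, jaw1, jaw2 and bit above 5 N), for 0.1 s.
At the end, for the whole second after the job is handed in: Chuck upright (0.06 rad) in the sharpening port, within 5 mm of its axis, flange less than 2.5 mm above the rim, flap held open past 1.0 rad; each jaw presses the bit with over 5 N, the bit's point 55 to 61 mm below the flange; at rest (horizontal distance between chuck and sharpening_port below 0.005 m and z of chuck in the frame of sharpening_port between -0.003 and 0.0025 m and angle between the z axis of chuck and the z axis of sharpener, either way round below 0.06 rad and value of joint flap above 1 rad and contact force between each of jaw0, jaw1, jaw2 and bit above 5 N and z of bit_point in the frame of chuck between -0.061 and -0.055 m and linear speed of each of chuck, bit below 0.01 m/s); the robot touches nothing.
It fails at once if a bystander is moved by more than 20 mm or knocked over (distance of any of oil_can, screw_jar, tape_measure from where it was at the start of the episode above 0.02 m or angle between any of oil_can, screw_jar, tape_measure's own z axis and vertical above 0.5 rad).
It also fails if it takes over 51 s, if anything falls off the work surface, if the arm or the gripper's body presses on something with over 40 N, if the wrist force passes 120 N, or if a joint passes its speed limit or range.

## Working session

There is one attempt and no reset: what is moved stays moved. The work goes in short steps, Python scripts to look and compute and a tool call to move; the robot and the scene stay as the last step left them, time stands still between calls to the robot, and variables do not carry over. Pictures are saved under pics/ and viewed, at most 10 in all, crops included, and the job is handed in when it is done.

Besides the shell and the picture viewer there is one more tool, called after "Call:" by a JSON object that holds its "fn" and its "kwargs", one argument or row to a line. apply_moves: Moves the arm, as the interface text tells. Its arguments: {"type":"object","properties":{"targets":{"type":"array"}},"required":["targets"]}

```bash
mkdir -p pics
cat > h.py <<'E'
import numpy as np, cv2
from plant import *
def save(n,f): 
    im=grab_frame(n); cv2.imwrite(f'pics/{f}.png',im[:,:,::-1]); return im
def proj(n,p):
    c=get_calibration(n);q=np.linalg.inv(c['pose'])@np.append(p,1);q=np.array([q[0],-q[1],-q[2]]);u=np.array(c['camera_matrix'])@q;return u[:2]/u[2]
def ray(n,uv,z):
    c=get_calibration(n);d=np.linalg.inv(c['camera_matrix'])@np.array([uv[0],uv[1],1]);P=np.array(c['pose']);d=P[:3,:3]@(d*[1,-1,-1]);o=P[:3,3];return o+d*(z-o[2])/d[2]
E
python3 - <<'E'
from h import *
a=save('side','s0');b=save('top','t0')
cv2.imwrite('pics/a0.png',np.hstack([a,b])[:,:,::-1][:, :])
for n in('top','side'):
    print(n,get_calibration(n))
    for q in('sharpener','chuck','knob_mid','flap','bit','oil_can','screw_jar','tape_measure'):
        print(q,[(np.round(r['point'],3),round(r['score'],2)) for r in recognise(n,q)])
s=state();print(s['tool_rot'],s['tool_pos'],s['gripper_width'],s['time'])
E
```

```text
top {'camera_matrix': array([[505.6753688 ,   0.        , 277.03901748],
       [  0.        , 505.6753688 , 210.22696538],
       [  0.        ,   0.        ,   1.        ]]), 'pose': array([[-0.14728066,  0.96625781, -0.21131553,  0.38699314],
       [-0.98908745, -0.14305851,  0.03521774,  0.03197855],
       [ 0.00379893,  0.21419643,  0.97678322,  1.06267637],
       [ 0.        ,  0.        ,  0.        ,  1.        ]])}
sharpener [(array([ 0.542, -0.031,  0.111]), 0.88)]
chuck [(array([0.524, 0.19 , 0.078]), 0.93), (array([0.543, 0.044, 0.146]), 0.66), (array([0.395, 0.14 , 0.069]), 0.56)]
knob_mid [(array([0.547, 0.048, 0.154]), 0.88), (array([0.523, 0.19 , 0.086]), 0.84), (array([0.396, 0.147, 0.09 ]), 0.6), (array([0.644, 0.185, 0.09 ]), 0.47)]
flap [(array([ 0.525, -0.064,  0.094]), 0.49)]
bit []
oil_can [(array([ 0.49 , -0.28 ,  0.141]), 0.63)]
screw_jar [(array([0.645, 0.186, 0.087]), 0.72)]
tape_measure [(array([0.708, 0.025, 0.058]), 0.71)]
side {'camera_matrix': array([[509.72676007,   0.        , 276.20172232],
       [  0.        , 509.72676007, 205.2980302 ],
     
[... 220 characters left out ...]
311,  0.93659973],
       [ 0.        ,  0.        ,  0.        ,  1.        ]])}
sharpener [(array([0.55 , 0.036, 0.11 ]), 0.57)]
chuck [(array([0.55 , 0.06 , 0.141]), 0.85), (array([0.397, 0.159, 0.068]), 0.73), (array([0.526, 0.207, 0.068]), 0.66)]
knob_mid [(array([0.392, 0.159, 0.086]), 0.79), (array([0.549, 0.061, 0.145]), 0.67), (array([0.528, 0.202, 0.081]), 0.65)]
flap [(array([ 0.528, -0.07 ,  0.1  ]), 0.46)]
bit []
oil_can [(array([ 0.5  , -0.276,  0.093]), 0.64)]
screw_jar [(array([0.649, 0.217, 0.071]), 0.78)]
tape_measure [(array([0.717, 0.036, 0.052]), 0.94)]
[8.08998376e-06 1.59213160e-01 9.87244230e-01 7.38174518e-06] [0.19647309 0.59329199 0.2533127 ] 0.9982619394892652 0.9
```

View pics/t0.png

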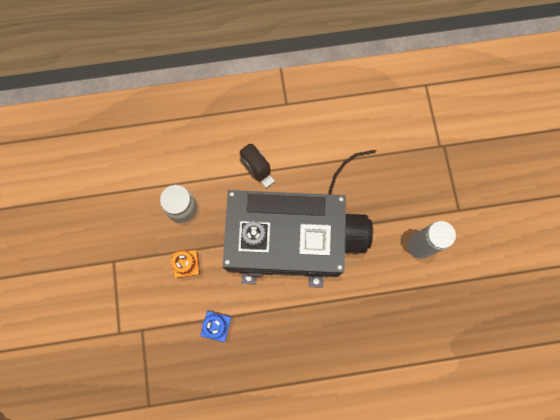

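View pics/s0.png

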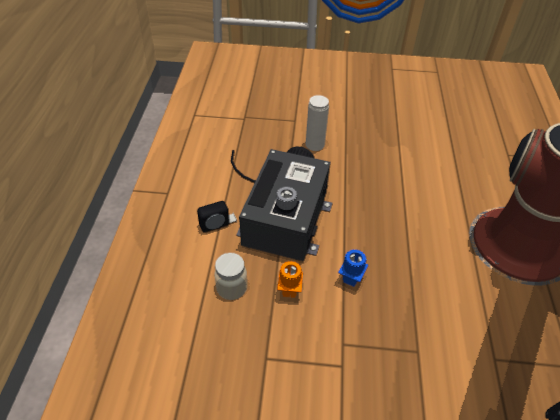

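The real chuck is the grey-black one on the box at top (254,235) and side (287,197). The orange one at top (183,263) and the blue one at top (215,326) are look-alikes on the bench. I'll confirm this in an enlarged crop.

Run:
```python
from h import *
a=cv2.imread('pics/t0.png')[180:285,215:355]
cv2.imwrite('pics/c0.png',cv2.resize(a,None,fx=5.5,fy=5.5,interpolation=cv2.INTER_CUBIC))
```

```text
(no output)
```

View pics/c0.png

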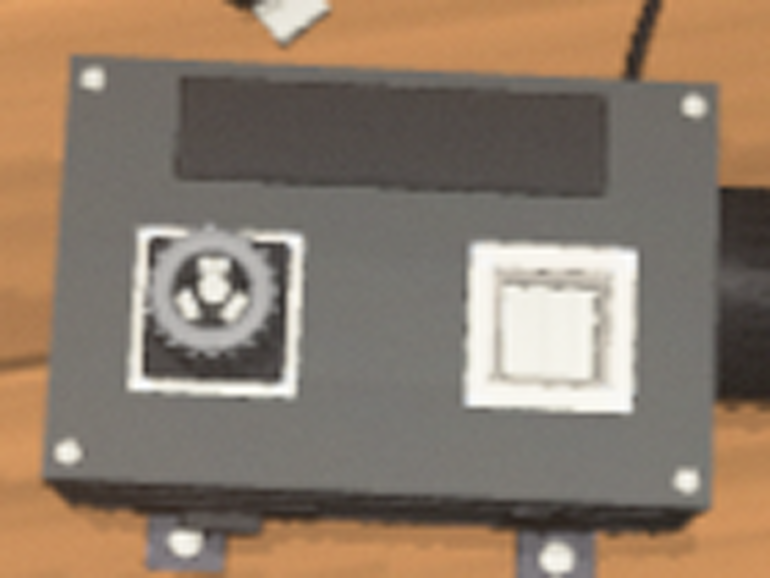

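The crop shows the grey ring-knob chuck with a black flange in the setting port (centre about crop (217,312)). The flap port is to its right (551,326). This is the real chuck. Next, the geometry.

Run:
```python
from h import *
f=lambda p,z:ray('top',np.array(p)/5.5+[215-.4,180-.4],z)
B=np.array([f(p,.11) for p in[(70,57),(718,85),(710,508),(45,478)]])
S=np.array([f(p,.11) for p in[(137,228),(305,235),(298,397),(128,390)]])
T=np.array([f(p,.11) for p in[(470,240),(638,248),(632,412),(464,405)]])
K=f((213,290),.154)
for X in(B,S,T):print(X.mean(0).round(4))
print(K.round(4)); 
for X in (B,S,T):
  for i,j in((0,1),(3,2)): d=X[i]-X[j];print('yaw',np.arctan2(-d[0],d[1]).round(3),np.linalg.norm(d).round(3))
d=S.mean(0)-T.mean(0);print(np.arctan2(-d[0],d[1]),np.linalg.norm(d))
# side masks
im=grab_frame('side')
for q in('knob_mid','chuck'):
  for r in regions_of('side',q)[:3]:
    v,u=np.nonzero(r['pixels']);print(q,r['score'],u.mean(),v.mean(),ray('side',(u.mean(),v.mean()),.14).round(3))
print('proj side of knob',proj('side',[*K[:2],.139]))
im=grab_frame('top')
for r in regions_of('top','knob_mid')[:3]:
    v,u=np.nonzero(r['pixels']);print(r['score'],u.mean(),v.mean(),ray('top',(u.mean(),v.mean()),.15).round(3))
```

```text
[ 0.5522 -0.0111  0.11  ]
[0.5491 0.0485 0.11  ]
[ 0.5274 -0.0653  0.11  ]
[0.5491 0.048  0.154 ]
yaw -0.191 0.229
yaw -0.192 0.228
yaw -0.189 0.059
yaw -0.189 0.059
yaw -0.196 0.059
yaw -0.189 0.058
-0.1887846644548579 0.11584816121169432
knob_mid 0.9 286.40909090909093 198.66666666666666 [0.549 0.052 0.14 ]
knob_mid 0.87 290.3525179856115 273.61870503597123 [0.525 0.243 0.14 ]
knob_mid 0.69 354.7940379403794 261.39566395663957 [0.404 0.201 0.14 ]
chuck 0.91 285.8266129032258 202.51008064516128 [0.549 0.063 0.14 ]
chuck 0.76 353.62573099415204 267.46491228070175 [0.406 0.216 0.14 ]
chuck 0.64 290.0682451253482 279.35376044568244 [0.524 0.256 0.14 ]
proj side of knob [286.40532895 197.73298558]
0.84 214.29807692307693 326.74679487179486 [0.393 0.139 0.15 ]
0.67 253.69210526315788 233.98947368421054 [0.547 0.048 0.15 ]
0.56 182.865889212828 262.06705539358603 [0.515 0.181 0.15 ]
```

Call:
{"fn": "apply_moves", "kwargs": {
  "targets": [
    {"translation": [-0.35,-0.28,0],"twist": 0,"hand": 1},
    {"translation": [-0.35,-0.28,0],"twist": 0,"hand": 1},
    {"translation": [-0.35,-0.28,0],"twist": 0,"hand": 1},
    {"translation": [-0.35,-0.28,0],"twist": 0,"hand": 1},
    {"translation": [-0.35,-0.28,0],"twist": 0,"hand": 1},
    {"translation": [-0.35,-0.28,0],"twist": 0,"hand": 1},
    {"translation": [-0.35,-0.28,0],"twist": 0,"hand": 1},
    {"translation": [-0.35,-0.28,0],"twist": 0,"hand": 1}
  ]
}}

```text
time: 1.95
tool_pos: [0.3925, 0.2911, 0.2536]
tool_rot: [0.0, 0.159, 0.987, 0.0]
contact_force: [0.8, 0.6, -0.2]
gripper_width: 0.998
grasp_force: 0.0
```

Call:
{"fn": "apply_moves", "kwargs": {
  "targets": [
    {"translation": [-0.35,-0.28,0],"twist": 0,"hand": 1},
    {"translation": [-0.35,-0.28,0],"twist": 0,"hand": 1},
    {"translation": [-0.35,-0.28,0],"twist": 0,"hand": 1},
    {"translation": [-0.35,-0.28,0],"twist": 0,"hand": 1},
    {"translation": [0,0,0],"twist": -1,"hand": 1},
    {"translation": [0,0,0],"twist": -1,"hand": 1},
    {"translation": [0,0,0],"twist": -1,"hand": 1},
    {"translation": [0,0,0],"twist": -1,"hand": 1}
  ]
}}

```text
time: 2.75
tool_pos: [0.4896, 0.142, 0.2534]
tool_rot: [0.0, -0.042, 0.999, 0.0]
contact_force: [0.2, -0.9, 0.1]
gripper_width: 1.002
grasp_force: 0.0
```

```bash
cat >> h.py <<'E'
from scipy.spatial.transform import Rotation as R
def rel(xy,z):
    s=state();w,*v=s['tool_rot'];M=R.from_quat([*v,w]).as_matrix()
    d=M.T@(np.array([*xy,z])-s['tool_pos']);print('t',s['time'],'pos',np.round(s['tool_pos'],4),'delta',d.round(4),'yawY',np.arctan2(M[1,1],M[0,1]).round(3),'tz',M[:,2].round(3),'q6',np.round(s['joint_pos'],2),'F',np.round(s['contact_force'],1),'M',np.round(s['ft_torque'],2),'w',round(s['gripper_width'],3),'g',round(s['grasp_force'],1))
E
python3 -c "
from h import *
rel((.549,.048),.144)"
```

```text
t 2.75 pos [0.4896 0.142  0.2534] delta [-0.0513 -0.0987  0.1094] yawY 1.655 tz [ 0.  0. -1.] q6 [ 0.14 -0.23  1.88  0.    1.49 -1.52] F [ 0.2 -0.9  0.1] M [ 0.02 -0.04 -0.01] w 1.002 g 0.0
```

Call:
{"fn": "apply_moves", "kwargs": {
  "targets": [
    {"translation": [-0.17,-0.33,0],"twist": 0,"hand": 1},
    {"translation": [-0.17,-0.33,0],"twist": 0,"hand": 1},
    {"translation": [-0.17,-0.33,0.0],"twist": 0,"hand": 1},
    {"translation": [0,0,0.35],"twist": 0,"hand": 1},
    {"translation": [0,0,0.1],"twist": 0,"hand": 1},
    {"translation": [0,0,0],"twist": 0,"hand": 1}
  ]
}}

```text
time: 3.35
tool_pos: [0.5466, 0.0479, 0.2056]
tool_rot: [-0.003, -0.04, 0.999, 0.0]
contact_force: [-0.0, -0.3, -0.5]
gripper_width: 1.004
grasp_force: 0.0
```

Run:
```python
from h import *
rel((.549,.048),.144)
a=save('side','s1');b=save('top','t1')
x=cv2.resize(a[120:260,210:350],(560,560),interpolation=2);y=cv2.resize(b[180:285,200:305],(560,560),interpolation=2)
cv2.imwrite('pics/c1.png',cv2.resize(np.hstack([x,y]),(800,400))[:,:,::-1])
```

```text
t 3.35 pos [0.5466 0.0479 0.2056] delta [-0.0028 -0.0002  0.0616] yawY 1.651 tz [-0.006  0.    -1.   ] q6 [-0.05 -0.09  1.84  0.    1.4  -1.7 ] F [-0.  -0.3 -0.5] M [ 0.03 -0.   -0.02] w 1.004 g 0.0
```

View pics/c1.png

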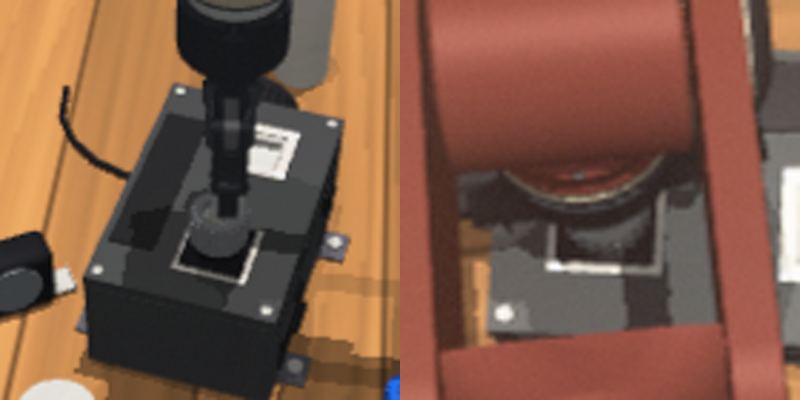

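The picture shows the open fingers straddling the grey knob in the setting port. Knob is at about (220,225) in the left half. Going down.

Call:
{"fn": "apply_moves", "kwargs": {
  "targets": [
    {"translation": [-0.02,0,0.25],"twist": 0,"hand": 1},
    {"translation": [0,0,0.25],"twist": 0,"hand": 1},
    {"translation": [0,0,0.1],"twist": 0,"hand": 1},
    {"translation": [0,0,0],"twist": 0,"hand": 1},
    {"translation": [0,0,0],"twist": 0,"hand": 1}
  ]
}}

```text
time: 3.95
tool_pos: [0.5511, 0.0481, 0.1499]
tool_rot: [0.001, -0.04, 0.999, -0.0]
contact_force: [0.3, 0.1, 0.1]
gripper_width: 1.002
grasp_force: 0.0
```

```bash
python3 -c "
from h import *
rel((.549,.048),.144)"
```

```text
t 3.95 pos [0.5511 0.0481 0.1499] delta [0.0021 0.     0.0059] yawY 1.652 tz [ 0.002 -0.    -1.   ] q6 [-0.05 -0.03  1.88 -0.    1.3  -1.7 ] F [0.3 0.1 0.1] M [-0.02  0.03 -0.01] w 1.002 g 0.0
```

Call:
{"fn": "apply_moves", "kwargs": {
  "targets": [
    {"translation": [0.02,0,0.055],"twist": 0,"hand": 1},
    {"translation": [0,0,0],"twist": 0,"hand": 0},
    {"translation": [0,0,0],"twist": 0,"hand": 0},
    {"translation": [0,0,0],"twist": 0,"hand": 0},
    {"translation": [0,0,0],"twist": 0,"hand": 0},
    {"translation": [0,0,0],"twist": 0,"hand": 0},
    {"translation": [0,0,0],"twist": 0,"hand": 0}
  ]
}}

```text
time: 4.65
tool_pos: [0.5488, 0.0478, 0.1436]
tool_rot: [0.001, -0.04, 0.999, 0.0]
contact_force: [0.0, -0.1, 5.1]
gripper_width: 0.499
grasp_force: 61.1
```

```bash
python3 -c "
from h import *
rel((.549,.048),.144)"
```

```text
t 4.65 pos [0.5488 0.0478 0.1436] delta [-0.0003  0.0002 -0.0004] yawY 1.651 tz [ 0.001  0.    -1.   ] q6 [-0.05 -0.03  1.89  0.    1.29 -1.7 ] F [ 0.  -0.1  5.1] M [0.14 0.08 0.07] w 0.499 g 61.1
```

Call:
{"fn": "apply_moves", "kwargs": {
  "targets": [
    {"translation": [0,0,0],"twist": 1,"hand": 0},
    {"translation": [0,0,0],"twist": 1,"hand": 0},
    {"translation": [0,0,0],"twist": 1,"hand": 0},
    {"translation": [0,0,0],"twist": 1,"hand": 0},
    {"translation": [0,0,0],"twist": 1,"hand": 0},
    {"translation": [0,0,0],"twist": 1,"hand": 0},
    {"translation": [0,0,0],"twist": 1,"hand": 0},
    {"translation": [0,0,0],"twist": 1,"hand": 0}
  ]
}}

```text
time: 5.45
tool_pos: [0.5492, 0.0491, 0.1436]
tool_rot: [0.001, 0.354, 0.935, 0.002]
contact_force: [2.2, 5.9, 3.1]
gripper_width: 0.499
grasp_force: 61.1
```

```bash
python3 -c "
from h import *
rel((.549,.048),.144)"
```

```text
t 5.45 pos [0.5492 0.0491 0.1436] delta [-0.0006 -0.001  -0.0004] yawY 0.848 tz [ 0.003  0.003 -1.   ] q6 [-0.05 -0.03  1.89  0.    1.28 -0.9 ] F [2.2 5.9 3.1] M [ 0.96 -0.26  0.17] w 0.499 g 61.1
```

Call:
{"fn": "apply_moves", "kwargs": {
  "targets": [
    {"translation": [0,0,0],"twist": 1,"hand": 0},
    {"translation": [0,0,0],"twist": 1,"hand": 0},
    {"translation": [0,0,0],"twist": 1,"hand": 0},
    {"translation": [0,0,0],"twist": 1,"hand": 0},
    {"translation": [0,0,0],"twist": 1,"hand": 0},
    {"translation": [0,0,0],"twist": 1,"hand": 0},
    {"translation": [0,0,0],"twist": 1,"hand": 0},
    {"translation": [0,0,0],"twist": 1,"hand": 0}
  ]
}}

```text
time: 6.25
tool_pos: [0.5505, 0.0495, 0.1439]
tool_rot: [0.001, 0.69, 0.724, 0.004]
contact_force: [6.4, 6.6, 0.7]
gripper_width: 0.497
grasp_force: 61.0
```

```bash
python3 -c "
from h import *
rel((.549,.048),.144)"
```

```text
t 6.25 pos [0.5505 0.0495 0.1439] delta [-0.0015 -0.0016 -0.0001] yawY 0.047 tz [ 0.007  0.004 -1.   ] q6 [-0.05 -0.03  1.88  0.    1.28 -0.1 ] F [6.4 6.6 0.7] M [ 1.15 -1.11  0.15] w 0.497 g 61.0
```

Call:
{"fn": "apply_moves", "kwargs": {
  "targets": [
    {"translation": [0,0,0],"twist": 1,"hand": 0},
    {"translation": [0,0,0],"twist": 1,"hand": 0},
    {"translation": [0,0,0],"twist": 1,"hand": 0},
    {"translation": [0,0,0],"twist": 1,"hand": 0},
    {"translation": [0,0,0],"twist": 1,"hand": 0},
    {"translation": [0,0,0],"twist": 1,"hand": 0}
  ]
}}

```text
time: 6.85
tool_pos: [0.5511, 0.0492, 0.1442]
tool_rot: [0.001, 0.872, 0.489, 0.004]
contact_force: [5.0, 1.0, 2.9]
gripper_width: 0.5
grasp_force: 61.4
```

```bash
python3 -c "
from h import *
rel((.549,.048),.144)"
```

```text
t 6.85 pos [0.5511 0.0492 0.1442] delta [-0.0021 -0.0012  0.0001] yawY -0.549 tz [ 0.008  0.003 -1.   ] q6 [-0.05 -0.03  1.88  0.    1.28  0.5 ] F [5.  1.  2.9] M [ 0.47 -1.02  1.32] w 0.5 g 61.4
```

Call:
{"fn": "apply_moves", "kwargs": {
  "targets": [
    {"translation": [0,0,0],"twist": 1,"hand": 0},
    {"translation": [0,0,0],"twist": 1,"hand": 0},
    {"translation": [0,0,0],"twist": 1,"hand": 0}
  ]
}}

```text
time: 7.15
tool_pos: [0.55, 0.0476, 0.1442]
tool_rot: [0.002, 0.935, 0.354, 0.002]
contact_force: [2.7, 0.5, 3.1]
gripper_width: 0.497
grasp_force: 61.6
```

```bash
python3 -c "
from h import *
rel((.549,.048),.144)"
```

```text
t 7.15 pos [0.55   0.0476 0.1442] delta [-0.0004 -0.001   0.0002] yawY -0.848 tz [ 0.005 -0.002 -1.   ] q6 [-0.05 -0.03  1.88 -0.    1.28  0.8 ] F [2.7 0.5 3.1] M [ 0.05 -0.39  2.08] w 0.497 g 61.6
```

Call:
{"fn": "apply_moves", "kwargs": {
  "targets": [
    {"translation": [0,0,0],"twist": 1,"hand": 0},
    {"translation": [0,0,0],"twist": 0,"hand": 0},
    {"translation": [0,0,0],"twist": 0,"hand": 0}
  ]
}}

```text
time: 7.45
tool_pos: [0.5498, 0.0476, 0.1441]
tool_rot: [0.001, 0.951, 0.308, 0.002]
contact_force: [5.0, -0.0, 4.5]
gripper_width: 0.501
grasp_force: 61.8
```

```bash
python3 -c "
from h import *
rel((.549,.048),.144)"
```

```text
t 7.45 pos [0.5498 0.0476 0.1441] delta [-0.0004 -0.0008  0.0001] yawY -0.945 tz [ 0.004 -0.001 -1.   ] q6 [-0.05 -0.03  1.88 -0.    1.28  0.9 ] F [ 5.  -0.   4.5] M [-0.05 -0.74  1.28] w 0.501 g 61.8
```

Call:
{"fn": "apply_moves", "kwargs": {
  "targets": [
    {"translation": [0,0,0],"twist": -0.5,"hand": 0},
    {"translation": [0,0,0],"twist": -0.4,"hand": 0},
    {"translation": [0,0,0],"twist": 0,"hand": 0}
  ]
}}

```text
time: 7.75
tool_pos: [0.5498, 0.0476, 0.144]
tool_rot: [0.001, 0.937, 0.348, 0.002]
contact_force: [4.3, -0.5, 4.8]
gripper_width: 0.495
grasp_force: 61.8
```

```bash
python3 -c "
from h import *
rel((.549,.048),.144)"
```

```text
t 7.75 pos [0.5498 0.0476 0.144 ] delta [-0.0003 -0.0009  0.    ] yawY -0.86 tz [ 0.004  0.    -1.   ] q6 [-0.05 -0.03  1.88  0.    1.28  0.81] F [ 4.3 -0.5  4.8] M [-0.02 -0.79  0.19] w 0.495 g 61.8
```

Call:
{"fn": "apply_moves", "kwargs": {
  "targets": [
    {"translation": [0,0,-0.15],"twist": 0,"hand": 0},
    {"translation": [0,0,-0.2],"twist": 0,"hand": 0},
    {"translation": [0,0,-0.2],"twist": 0,"hand": 0},
    {"translation": [0,0,-0.2],"twist": 0,"hand": 0},
    {"translation": [0,0,-0.2],"twist": 0,"hand": 0},
    {"translation": [0,0,-0.05],"twist": 0,"hand": 0},
    {"translation": [0,0,0],"twist": 0,"hand": 0},
    {"translation": [0,0,0],"twist": 0,"hand": 0}
  ]
}}

```text
time: 8.55
tool_pos: [0.547, 0.0477, 0.2403]
tool_rot: [-0.001, 0.937, 0.348, -0.002]
contact_force: [-0.3, -0.3, -3.3]
gripper_width: 0.497
grasp_force: 64.3
```

Run:
```python
from h import *
rel((.5273,-.0653),.244)
a=save('side','s2');b=save('top','t2')
x=cv2.resize(a[110:250,230:370],(560,560),interpolation=2);y=cv2.resize(b[180:285,215:320],(560,560),interpolation=2)
cv2.imwrite('pics/c2.png',cv2.resize(np.hstack([x,y]),(800,400))[:,:,::-1])
```

```text
t 8.55 pos [0.547  0.0477 0.2403] delta [-0.0887  0.0727 -0.0037] yawY -0.859 tz [-0.004  0.    -1.   ] q6 [-0.05 -0.12  1.8   0.    1.46  0.81] F [-0.3 -0.3 -3.3] M [-0.04  0.01 -0.01] w 0.497 g 64.3
```

View pics/c2.png

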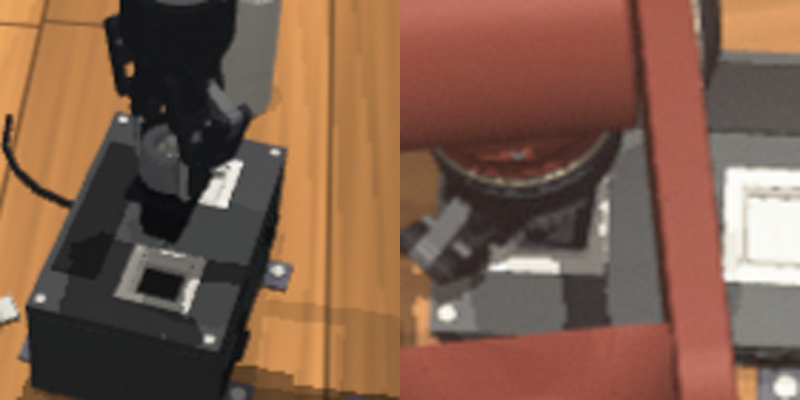

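The chuck and bit are clear of the port; the 3.3 N load matches 0.33 kg. The open setting port is visible at (160,280). I'm moving over the other port.

Call:
{"fn": "apply_moves", "kwargs": {
  "targets": [
    {"translation": [-0.22,0.18,0],"twist": 0,"hand": 0},
    {"translation": [-0.22,0.18,0],"twist": 0,"hand": 0},
    {"translation": [-0.22,0.18,0],"twist": 0,"hand": 0},
    {"translation": [-0.22,0.18,0],"twist": 0,"hand": 0},
    {"translation": [0,0,0],"twist": 0,"hand": 0},
    {"translation": [0,0,0],"twist": 0,"hand": 0},
    {"translation": [0,0,0],"twist": 0,"hand": 0}
  ]
}}

```text
time: 9.35
tool_pos: [0.5285, -0.0637, 0.2421]
tool_rot: [-0.001, 0.937, 0.349, -0.0]
contact_force: [0.4, 0.5, -3.6]
gripper_width: 0.499
grasp_force: 64.3
```

Run:
```python
from h import *
rel((.5273,-.0656),.244)
a=save('side','s3');b=save('top','t3')
x=cv2.resize(a[120:220,250:350],(400,400),interpolation=2);y=cv2.resize(b[190:290,270:370],(400,400),interpolation=2)
cv2.imwrite('pics/c3.png',np.hstack([x,y])[:,:,::-1])
for n in('side',):
  for c in [(.5,-.07,.2)]: print(proj(n,c))
```

```text
t 9.35 pos [ 0.5285 -0.0637  0.2421] delta [-0.0022  0.0007 -0.0019] yawY -0.859 tz [-0.001  0.001 -1.   ] q6 [-0.26 -0.16  1.84  0.    1.47  0.6 ] F [ 0.4  0.5 -3.6] M [-0.02 -0.    0.  ] w 0.499 g 64.3
[314.01015002 141.9018686 ]
```

View pics/c3.png

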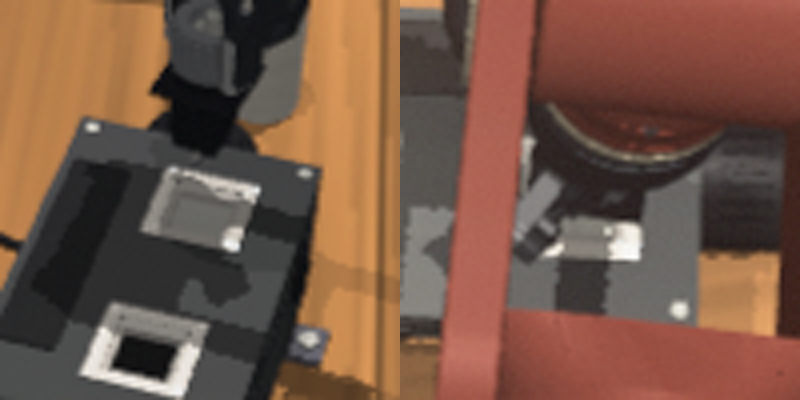

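Call:
{"fn": "apply_moves", "kwargs": {
  "targets": [
    {"translation": [-0.02,0.01,0.1],"twist": -0.8,"hand": 0},
    {"translation": [0,0,0.1],"twist": 0,"hand": 0},
    {"translation": [0,0,0],"twist": 0,"hand": 0},
    {"translation": [0,0,0],"twist": 0,"hand": 0}
  ]
}}

```text
time: 9.85
tool_pos: [0.5276, -0.0659, 0.2222]
tool_rot: [-0.0, 0.923, 0.385, -0.0]
contact_force: [0.3, 0.2, -2.7]
gripper_width: 0.498
grasp_force: 64.3
```

Run:
```python
from h import *
rel((.5273,-.0656),.224)
a=save('side','s4')
# brighten
x=cv2.resize(a[115:185,260:350],(800,622),interpolation=2)[:600]
x=(255*(x/255.)**.5).astype(np.uint8)
cv2.imwrite('pics/c4.png',x[:,:,::-1])
# predicted flange corners for aligned chuck, in crop px
z=state()['tool_pos'][2]-.0345
c,s=np.cos(-.19),np.sin(-.19)
for zz in(z,z+.005):
  for i,j in((1,1),(-1,1),(-1,-1),(1,-1)):
    p=np.array([.5285+c*i*.025-s*j*.025,-.0655+s*i*.025+c*j*.025,zz]);print(((proj('side',p)-[260,115]+.5)*800/90).round())
```

```text
t 9.85 pos [ 0.5276 -0.0659  0.2222] delta [-0.     -0.0005 -0.0018] yawY -0.779 tz [-0.001  0.    -1.   ] q6 [-0.26 -0.15  1.86  0.    1.43  0.52] F [ 0.3  0.2 -2.7] M [ 0.02 -0.03 -0.06] w 0.498 g 64.3
[243. 326.]
[439. 367.]
[487. 240.]
[296. 201.]
[244. 311.]
[440. 352.]
[489. 224.]
[297. 185.]
```

View pics/c4.png

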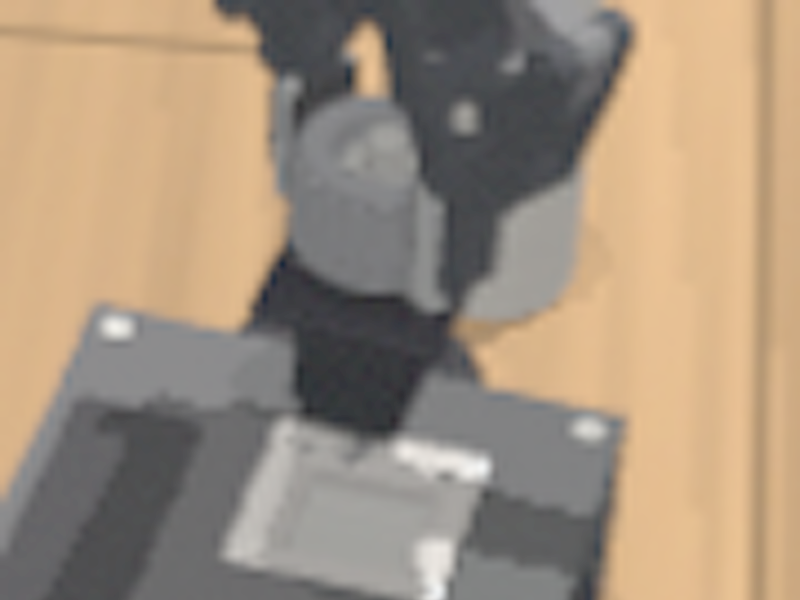

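The flange corners at crop (245,328) and (440,368) match the prediction for an aligned chuck. Lowering it through the flap.

Call:
{"fn": "apply_moves", "kwargs": {
  "targets": [
    {"translation": [0,0,0.15],"twist": 0,"hand": 0},
    {"translation": [0,0,0.15],"twist": 0,"hand": 0},
    {"translation": [0,0,0.1],"twist": 0,"hand": 0},
    {"translation": [0,0,0],"twist": 0,"hand": 0},
    {"translation": [0,0,0],"twist": 0,"hand": 0}
  ]
}}

```text
time: 10.4
tool_pos: [0.5275, -0.0662, 0.1821]
tool_rot: [-0.0, 0.923, 0.386, -0.001]
contact_force: [-0.2, -1.2, -2.9]
gripper_width: 0.501
grasp_force: 64.4
```

```bash
python3 -c "
from h import *
rel((.5273,-.0656),.144)"
```

```text
t 10.4 pos [ 0.5275 -0.0662  0.1821] delta [ 0.0003 -0.0006  0.0381] yawY -0.779 tz [-0.001  0.    -1.   ] q6 [-0.27 -0.12  1.9   0.    1.36  0.51] F [-0.2 -1.2 -2.9] M [0.04 0.02 0.04] w 0.501 g 64.4
```

Call:
{"fn": "apply_moves", "kwargs": {
  "targets": [
    {"translation": [0,0,0.1],"twist": 0,"hand": 0},
    {"translation": [0,0,0.1],"twist": 0,"hand": 0},
    {"translation": [0,0,0.08],"twist": 0,"hand": 0},
    {"translation": [0,0,0],"twist": 0,"hand": 0},
    {"translation": [0,0,0],"twist": 0,"hand": 0}
  ]
}}

```text
time: 10.9
tool_pos: [0.5303, -0.0667, 0.1688]
tool_rot: [0.001, 0.922, 0.386, 0.001]
contact_force: [-28.8, 6.5, 55.6]
gripper_width: 0.497
grasp_force: 70.1
```

```bash
python3 -c "
from h import *
rel((.5273,-.0656),.144)"
```

```text
t 10.9 pos [ 0.5303 -0.0667  0.1688] delta [-0.0014 -0.003   0.0248] yawY -0.778 tz [ 0.003 -0.001 -1.   ] q6 [-0.26 -0.1   1.91 -0.    1.33  0.51] F [-28.8   6.5  55.6] M [1.44 5.2  0.14] w 0.497 g 70.1
```

Call:
{"fn": "apply_moves", "kwargs": {
  "targets": [
    {"translation": [0,0,-0.13],"twist": 0,"hand": 0},
    {"translation": [0,0,-0.1],"twist": 0,"hand": 0},
    {"translation": [0,0,0],"twist": 0,"hand": 0},
    {"translation": [0,0,0],"twist": 0,"hand": 0}
  ]
}}

```text
time: 11.3
tool_pos: [0.5275, -0.0663, 0.1766]
tool_rot: [-0.0, 0.923, 0.386, -0.0]
contact_force: [-0.2, 0.4, -1.9]
gripper_width: 0.498
grasp_force: 64.3
```

Run:
```python
from h import *
rel((.5273,-.0656),.144)
a=save('side','s5')
x=cv2.resize(a[115:185,260:350],(800,622),interpolation=2)[:600]
x=(255*(x/255.)**.5).astype(np.uint8)
cv2.imwrite('pics/c5.png',x[:,:,::-1])
t=state()['tool_pos'];z=t[2]-.0345
c,s=np.cos(-.19),np.sin(-.19)
for zz in(z,z+.005):
  for i,j in((1,1),(-1,1),(-1,-1),(1,-1)):
    p=np.array([t[0]+c*i*.025-s*j*.025,t[1]+s*i*.025+c*j*.025,zz]);print(((proj('side',p)-[260,115]+.5)*800/90).round())
```

```text
t 11.3 pos [ 0.5275 -0.0663  0.1766] delta [ 0.0004 -0.0006  0.0326] yawY -0.779 tz [-0.001  0.    -1.   ] q6 [-0.27 -0.11  1.9  -0.    1.35  0.51] F [-0.2  0.4 -1.9] M [ 0.02 -0.05 -0.03] w 0.498 g 64.3
[243. 462.]
[433. 503.]
[480. 376.]
[294. 337.]
[243. 448.]
[434. 489.]
[481. 361.]
[295. 322.]
```

View pics/c5.png

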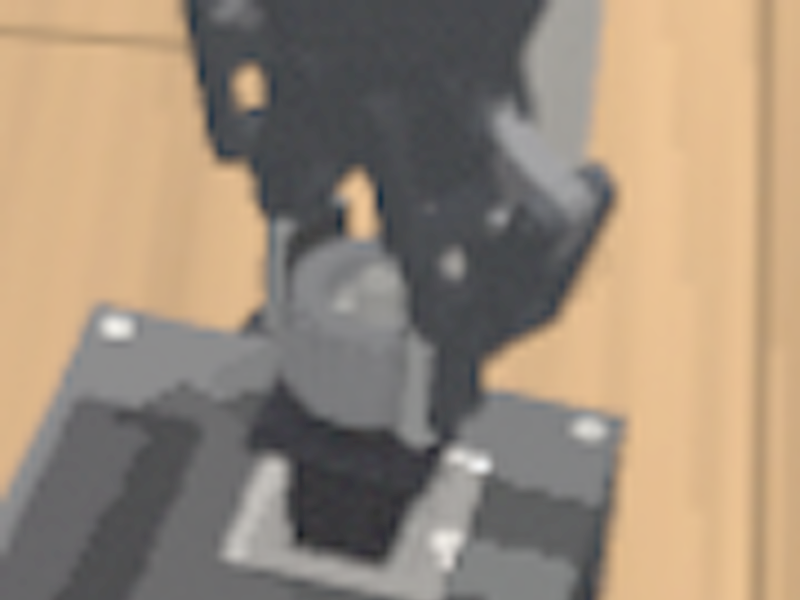

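The flange's lower corners at about (248,447) and (435,492) sit slightly higher than predicted, so the chuck slid up roughly 3 mm in the fingers. The barrel is at the port mouth. I'll work out the offset between chuck and port using the side camera alone.

Run:
```python
from h import *
f=lambda p,z:ray('side',np.array(p)*90/800-.5+[260,115],z)
TL,TR,BL=[f(p,.11) for p in((272,412),(492,462),(222,562))]
print('port',(TR+BL)/2,[np.linalg.norm(TL-TR),np.linalg.norm(TL-BL)],np.arctan2(-(TR-TL)[1],-(TR-TL)[0]))
for n,L,Rr,zs,t in(('c4',(245,328),(440,368),(.1877,),(.5276,-.0659)),('c5',(248,447),(435,492),(.142,.145),(.5275,-.0663))):
  for z in zs:
    l,r=f(L,z),f(Rr,z);d=l-r;ya=np.arctan2(d[1],d[0]);m=(l+r)/2
    print(n,z,'w',np.linalg.norm(d),'yaw',ya,'centre',m+.025*np.array([np.sin(-.19),-np.cos(-.19),0]),'tcp',t)
```

```text
port [ 0.52651731 -0.06460573  0.11      ] [np.float64(0.06097064093819123), np.float64(0.0590820459150154)] -0.20917292297442241
c4 0.1877 w 0.04965322145415211 yaw -0.1834088258395185 centre [ 0.52810442 -0.06565554  0.1877    ] tcp (0.5276, -0.0659)
c5 0.142 w 0.04977451012322217 yaw -0.22453464231090486 centre [ 0.52657459 -0.07070099  0.142     ] tcp (0.5275, -0.0663)
c5 0.145 w 0.04958658716601334 yaw -0.22453464231090298 centre [ 0.52648931 -0.06752295  0.145     ] tcp (0.5275, -0.0663)
```

Call:
{"fn": "apply_moves", "kwargs": {
  "targets": [
    {"translation": [-0.005,-0.016,0],"twist": 0,"hand": 0},
    {"translation": [0,0,0.05],"twist": 0,"hand": 0},
    {"translation": [0,0,0.05],"twist": 0,"hand": 0},
    {"translation": [0,0,0.03],"twist": 0,"hand": 0},
    {"translation": [0,0,0],"twist": 0,"hand": 0}
  ]
}}

```text
time: 11.85
tool_pos: [0.526, -0.0657, 0.1637]
tool_rot: [-0.0, 0.923, 0.386, -0.001]
contact_force: [0.9, -0.9, -4.0]
gripper_width: 0.499
grasp_force: 64.2
```

```bash
python3 -c "
from h import *
rel((.5273,-.0656),.144)"
```

```text
t 11.85 pos [ 0.526  -0.0657  0.1637] delta [0.001  0.0009 0.0197] yawY -0.779 tz [-0.001 -0.    -1.   ] q6 [-0.26 -0.1   1.92 -0.    1.33  0.51] F [ 0.9 -0.9 -4. ] M [-0.2  -0.14  0.05] w 0.499 g 64.2
```

Call:
{"fn": "apply_moves", "kwargs": {
  "targets": [
    {"translation": [0,0,0.06],"twist": 0,"hand": 0},
    {"translation": [0,0,0.06],"twist": 0,"hand": 0},
    {"translation": [0,0,0.04],"twist": 0,"hand": 0},
    {"translation": [0,0,0.03],"twist": 0,"hand": 0},
    {"translation": [0,0,0],"twist": 0,"hand": 0}
  ]
}}

```text
time: 12.35
tool_pos: [0.5263, -0.0655, 0.1452]
tool_rot: [-0.0, 0.923, 0.386, -0.0]
contact_force: [1.3, -0.6, -4.6]
gripper_width: 0.497
grasp_force: 64.2
```

```bash
python3 -c "
from h import *
rel((.5273,-.0656),.144)"
```

```text
t 12.35 pos [ 0.5263 -0.0655  0.1452] delta [0.0006 0.0008 0.0012] yawY -0.779 tz [-0.  0. -1.] q6 [-0.26 -0.08  1.93  0.    1.29  0.51] F [ 1.3 -0.6 -4.6] M [-0.01 -0.37  0.05] w 0.497 g 64.2
```

Call:
{"fn": "apply_moves", "kwargs": {
  "targets": [
    {"translation": [0,0,0.02],"twist": 0,"hand": 0},
    {"translation": [0,0,0.02],"twist": 0,"hand": 0},
    {"translation": [0,0,0],"twist": 0,"hand": 0}
  ]
}}

```text
time: 12.65
tool_pos: [0.5269, -0.0654, 0.144]
tool_rot: [-0.0, 0.923, 0.386, 0.0]
contact_force: [-2.9, 2.7, 6.8]
gripper_width: 0.496
grasp_force: 65.5
```

```bash
python3 -c "
from h import *
rel((.5273,-.0656),.144)"
```

```text
t 12.65 pos [ 0.5269 -0.0654  0.144 ] delta [0.0001 0.0004 0.    ] yawY -0.779 tz [ 0.  0. -1.] q6 [-0.26 -0.08  1.93  0.    1.29  0.51] F [-2.9  2.7  6.8] M [ 0.31  0.74 -0.08] w 0.496 g 65.5
```

Call:
{"fn": "apply_moves", "kwargs": {
  "targets": [
    {"translation": [0,0,0.02],"twist": 0,"hand": 0},
    {"translation": [0,0,0],"twist": 0,"hand": 0}
  ]
}}

```text
time: 12.85
tool_pos: [0.5272, -0.0653, 0.1437]
tool_rot: [-0.0, 0.923, 0.386, 0.0]
contact_force: [-5.5, 4.1, 14.4]
gripper_width: 0.496
grasp_force: 66.2
```

Call:
{"fn": "apply_moves", "kwargs": {
  "targets": [
    {"translation": [0,0,-0.025],"twist": 0,"hand": 0},
    {"translation": [0,0,0],"twist": 0,"hand": 1},
    {"translation": [0,0,0],"twist": 0,"hand": 1},
    {"translation": [0,0,0],"twist": 0,"hand": 1},
    {"translation": [0,0,0],"twist": 0,"hand": 1},
    {"translation": [0,0,0],"twist": 0,"hand": 1}
  ]
}}

```text
time: 13.45
tool_pos: [0.5263, -0.0656, 0.142]
tool_rot: [-0.0, 0.923, 0.386, -0.0]
contact_force: [-0.2, 0.5, 0.4]
gripper_width: 0.997
grasp_force: 0.0
```

Call:
{"fn": "apply_moves", "kwargs": {
  "targets": [
    {"translation": [0,0,-0.1],"twist": 0,"hand": 1},
    {"translation": [0,0,-0.3],"twist": 0,"hand": 1},
    {"translation": [0,0,-0.45],"twist": 0,"hand": 1},
    {"translation": [0,0,-0.35],"twist": 0,"hand": 1},
    {"translation": [0.45,0,0],"twist": 0,"hand": 1},
    {"translation": [0.45,0,0],"twist": 0,"hand": 1},
    {"translation": [0.45,0,0],"twist": 0,"hand": 1},
    {"translation": [0,0,0],"twist": 0,"hand": 1}
  ]
}}

```text
time: 14.25
tool_pos: [0.6234, 0.0337, 0.2623]
tool_rot: [-0.0, 0.922, 0.387, 0.0]
contact_force: [-0.1, -0.6, 0.7]
gripper_width: 0.998
grasp_force: 0.0
```

Run:
```python
from h import *
rel((.5273,-.0656),.144)
a=save('side','s6');b=save('top','t6')
x=cv2.resize(a[130:230,240:340],(400,400),interpolation=2);y=cv2.resize(b[180:280,250:350],(400,400),interpolation=2)
x=np.hstack([x,y]);x=(255*(x/255.)**.6).astype(np.uint8)
cv2.imwrite('pics/c6.png',x[:,:,::-1])
```

```text
t 14.25 pos [0.6234 0.0337 0.2623] delta [-0.1384  0.0009  0.1181] yawY -0.775 tz [ 0.     0.001 -1.   ] q6 [-0.07  0.05  1.61  0.    1.49  0.71] F [-0.1 -0.6  0.7] M [ 0.   -0.    0.02] w 0.998 g 0.0
```

View pics/c6.png

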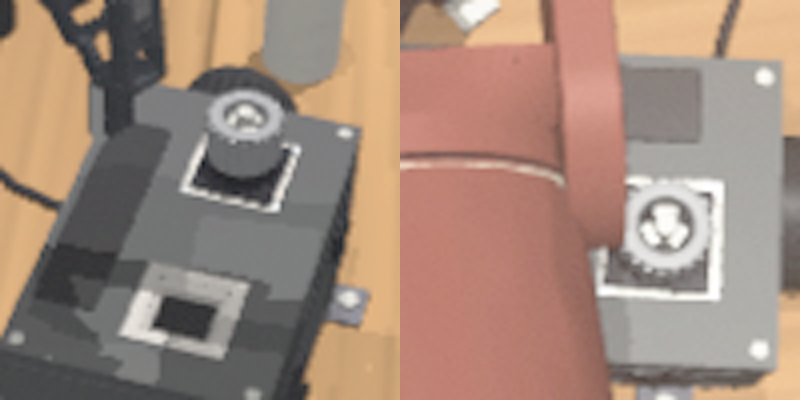

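The chuck sits flat and centred in the sharpening port at (243,170), with an even rim border all round. The jaws are closed on the bit, the gripper is clear and the bystanders I can see look untouched.

```bash
python3 -c "
from plant import *
print(job_done())"
```

```text
the job is handed in; nothing more can be done
None
```

I tightened the chuck on the bit, moved it to the sharpening port and released it seated flat on the rim. I handed the job in at about 14 s; the hand-in gave no verdict, and flap angle, jaw force and bit depth weren't measured directly.

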